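Load the substrate block and run the slide home under the mask frame

ROBOT

A 6-joint arm with a two-finger parallel gripper is mounted at the origin on the work surface. World frame = base frame: x ahead of the robot, y to its left, z up, the work surface at z = 0. Lengths are in m, angles in rad, forces in N, time in s.
With the tool pointing down it reaches from about 0.35 to 0.85 m from the base axis. Payload 8.1 kg.
Tool frame: the origin (TCP) lies between the finger pads; the fingertips stand 25 mm ahead of it and the grasp point (between the pads) lies 6 mm ahead of it; z points along the fingers, y is the line along which they close (so a half turn about z gives the same grasp; the last joint's range is limited). The gripper opens to 93 mm and grips with 3 to 60 N. Pads are 15 mm wide; open, the fingers measure 128 mm over their backs; the gripper's body (75 mm by 188 mm) begins 65 mm behind the grasp point.
Start: joints at [-1.416, 0.13, 1.488, -0, 1.523, -0.085], TCP at [0.143, -0.583, 0.214] pointing down, gripper open.
Joint ranges: [-2.96, 2.96], [-0.89, 2.26], [0.02, 2.5], [-1.34, 4.48], [0, 2.73], [-2.66, 2.66]. Speed limits (rad/s): [2.39, 2.39, 2.79, 3.14, 3.14, 3.14].

INTERFACE

Orientations are given as a rotation vector (axis times angle).
In Python, from plant import robot gives the robot as it stands.
- The arm moves only by the tool arm_command, never from a script. Its argument "increments" is text: rows parted by semicolons, each of 5 numbers parted by spaces: the closure, from 0 (fully open) to 1 (shut), then the shift along the tool's x, y, z in mm, then the turn about the tool's z in rad. A call has 1 to 5 rows; each row is the pose to reach, as a shift and turn from the pose commanded when the call began, along the tool's axes at that moment; what a row does not reach only later rows make up. A row lasts 1/10 s, in which the tool goes at most 50 mm and 8.59 degrees, less where a joint would pass 70% of its speed; a pose out of reach is approached as far as the arm can. A call with a gripper value outside its range is refused whole. The fingers move at their own pace and stop on an object; "grip_force" is the grip in N (left out, the last holds). Time passes only in rows, so rows that repeat a pose let the fingers close. It gives the time, the measured TCP pose, the force, the opening and the grip force at its end, in the units of the state.
- robot.read_state(): the state, without advancing time (a new reading comes with each control period).
- robot.read_camera(name): name is "side" or "top"; returns the picture (480x640x3 uint8, blue, green, red); there is no depth.
- robot.camera_model(name): a dict with "fx", "fy", "cx", "cy" (pixels), "D" ([k1, k2, p1, p2, k3] as OpenCV has them; the pictures are not rectified), "eye" and "rotation" of the camera in the world. Camera axes: x right, y down, z forward; pixel columns grow to the right and rows downward; lengths in m; the calibration is good to about 2 mm. A picture is of the moment at which its call begins. camera_model takes no time and is no camera call.
- robot.close_job(): hands the job in; it is judged then, once.
The state is a dict: "t": time; "q": joint angles; "dq": joint speeds; "joint_torque": joint torques, N m; "tool_pos": TCP position; "orientation": TCP orientation; "force": force on the tool from outside, world axes, zero at the start; "wrist_torque": the same for the moment, N m; "opening": finger opening in m; "gripper_force": force on a finger pad.
Only numpy, scipy, OpenCV 4.12 (cv2) and the standard library are available. Lean on these libraries where they do the work, as an engineer would, in place of code of your own. Each camera call takes 0.05 s, during which the arm holds its last target. There are 200 camera calls.

TASK

Lower the aluminium substrate block into the matching pocket of the exposure unit's carriage so that it lies flat and square, and let go of it while the carriage is still out at the loading end. Then slide the carriage all the way in to its stop under the mask frame, and leave everything at rest without disturbing the bottle, the round chuck or the bowl.

Things in the scene. Friction and masses are not known exactly. Their poses are not given: they have to be found in the camera images.
- block: Bare aluminium block, 72 (x) x 50 (y) x 20 mm high, about 0.2 kg, upright on the bench, with a 36 mm square amber glass plate on top (1 mm proud). The corners of its +x end (nose) are cut off at 45 degrees, 14 mm each way; the -x end is square. Origin: centre of the underside; x to the nose, z up. Grip it across its 50 mm width (y); the parallel sides run from x = -36 to +22 mm.
- pocket (a point): Centre of the pocket floor (dark) in the white plastic carriage, 38 mm above the bench; moves with it. y: along the slide to the stop, z up. Pocket 7 mm deep, walls 12 mm thick, shaped as the block with 2.5 mm clearance all round (77 mm in y, 55 in x), cut corners at +y: the block fits only with its nose (its +x) to the pocket's +y. A seated block's origin lies at this point.
- handle (a point): Point on the axis of the upright round steel post on the carriage, at grip height. The post is 18 mm across and 50 mm high, on the carriage plate at pocket floor level, 95 mm from the pocket centre on the -y side. The point is 38 mm above that plate, 12 mm below the post's top, 76 mm above the bench. Axes as pocket.
- carriage (a joint): Carriage position along its slide, m: 0 at the outer (loading) end, 0.140 hard against the stop under the mask frame; grows towards +y of pocket. Starts between 0 and 0.035 and stays where it is left (friction about 3 N).
- aligner: Fixed grey exposure unit; origin at bench height under the slide, y along the slide. Base 150 mm (x), y -205 to +145 mm, 20 mm high. Pocket at y = -80 mm + joint value. Open dark steel mask frame on 4 posts centred at y = +60 mm: outside 130 (x) x 116 (y), window 78 x 84 mm, from 68 to 78 mm above the bench (bolts to 82).
- bottle: Bystander: amber bottle 60 mm across, 130 mm high. Origin: centre of its underside.
- chuck: Bystander: round aluminium wafer chuck lying on its stem, 72 mm across, 22 mm high. Origin: centre of its underside.
- bowl: Bystander: open steel bowl 100 mm across, 45 mm high. Origin: centre of its underside.

How it is judged:
On the way, in this order (a step that is already met when the one before it is completed fails the run):
1. the block lies flat and square in the pocket, let go, while the carriage is still in the outer half of its slide (joint under 0.07 m) (z of block in the frame of pocket below 0.0025 m and distance between block and pocket below 0.006 m and angle between block's own z axis and vertical below 0.04 rad and angle between the x axis of block and the y axis of pocket, either way round below 0.07 rad and contact force between the fingers and block below 0.2 N and value of joint carriage below 0.07 m), for 0.2 s.
2. the carriage is against its stop (within 3 mm) with the block still seated (z of block in the frame of pocket below 0.0025 m and distance between block and pocket below 0.006 m and angle between block's own z axis and vertical below 0.04 rad and angle between the x axis of block and the y axis of pocket, either way round below 0.07 rad and value of joint carriage above 0.137 m), for 0.2 s.
At the end, for the whole second after the job is handed in: Block home on the pocket floor (underside at most 2.5 mm above it, origin within 6 mm of the pocket point), flat within 2 degrees, square to the slide within 4 degrees, nose towards the stop; carriage within 3 mm of its stop (joint above 0.137); block at rest, robot touching nothing (all of step 2 and contact force between the fingers and block below 0.2 N and linear speed of block below 0.01 m/s and contact force between the fingers and aligner below 0.2 N).
It fails at once if the block is dropped: over the carriage and not held by the fingers with its underside more than 14 mm above the pocket floor (contact force between the fingers and block below 0.2 N and horizontal distance between block and pocket below 0.08 m and z of block in the frame of pocket above 0.014 m).
It fails at once if the block is pressed or jammed on the exposure unit with more than 40 N (contact force between block and aligner above 40 N).
It fails at once if the bottle, the round chuck or the bowl is moved by more than 20 mm (distance of any of bottle, chuck, bowl from where it was at the start of the episode above 0.02 m).
It also fails if it takes over 48 s, if anything falls off the work surface, if the arm or the gripper's body presses on something with over 40 N, if the wrist force passes 120 N, or if a joint passes its speed limit or range.

## Working session

There is one attempt and no reset: what is moved stays moved. The work goes in short steps, Python scripts to look and compute and a tool call to move; the robot and the scene stay as the last step left them, time stands still between calls to the robot, and variables do not carry over. Pictures are saved under pics/ and viewed, at most 10 in all, crops included, and the job is handed in when it is done.

Besides the shell and the picture viewer there is one more tool, called after "Emit:" as name(argument=value, ...) on one line, values as JSON. arm_command: Moves the arm, as the interface text tells. Its arguments: {"type":"object","properties":{"increments":{"type":"string"},"grip_force":{"type":"number"}},"required":["increments"]}

```bash
mkdir -p pics; ls; python3 - <<'E'
from plant import robot
import cv2
for n in("top","side"):
    cv2.imwrite(f"pics/{n}0.png",robot.read_camera(n)); print(robot.camera_model(n))
s=robot.read_state();print(s)
E
```

```text
pics
{'fx': 579.5268406950074, 'fy': 579.5268406950074, 'cx': 327.82701005636926, 'cy': 235.51874545821332, 'D': array([-0.14787426,  0.        ,  0.        ,  0.        ,  0.        ]), 'eye': array([ 0.47955066, -0.00749134,  1.46797636]), 'rotation': array([-2.18451413,  2.23525573, -0.06635583])}
{'fx': 473.781701723768, 'fy': 473.781701723768, 'cx': 317.9703350661578, 'cy': 245.86665232305526, 'D': array([-0.08803988,  0.        ,  0.        ,  0.        ,  0.        ]), 'eye': array([0.4819551 , 0.8813122 , 0.57660741]), 'rotation': array([-0.07936378,  2.65718457, -1.56308054])}
{'t': 0.1, 'q': array([-1.41639263e+00,  1.31074401e-01,  1.48916571e+00, -2.02759333e-05,
        1.52298619e+00, -8.54058893e-02]), 'dq': array([ 0.00061068, -0.00097259, -0.00054223,  0.00123392, -0.00164007,
        0.00044185]), 'joint_torque': array([ 4.15065433e-04, -5.61344755e+01, -4.93095052e+01,  7.69213820e-02,
        2.91385897e-02, -7.78306298e-05]), 'tool_pos': array([ 0.14244185, -0.5823167 ,  0.21260162]), 'orientation': array([-3.11741567e+00, -3.75596369e-01,  1.20241118e-04]), 'force': array([6.49481186e-01, 2.17949027e-03, 4.35960406e-04]), 'wrist_torque': array([-0.03091238, -0.01239731, -0.0560729 ]), 'gripper_force': 0.0, 'opening': 0.09298246054845609}
```

View pics/top0.png

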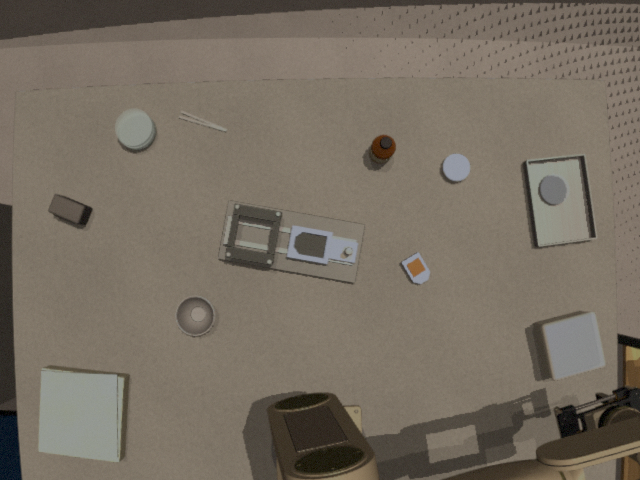

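View pics/side0.png

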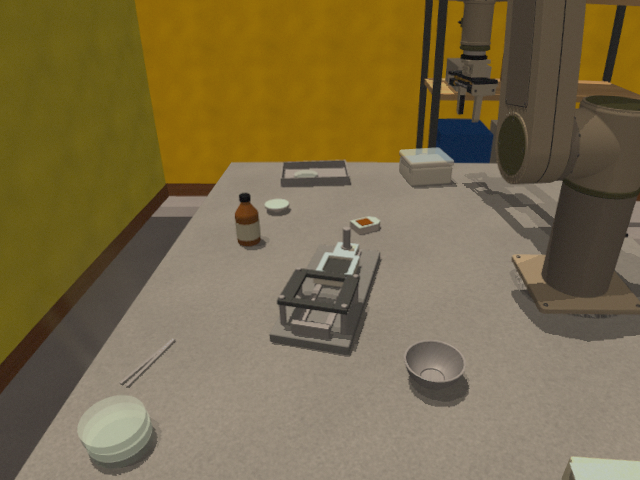

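The top view shows the block at about (416,268) with its nose to the lower right, the pocket at (312,246) with its cut corners to the left, and the post at (348,252). The mask frame is at (254,236), the bottle at (383,148), the chuck at (456,168) and the bowl at (196,316). The side view has a clear line to the block (365,225), the post (347,237) and the pocket (338,265). I'll zoom in on these.

```bash
cat > h.py <<'E'
import numpy as np, cv2
from plant import robot
def ray(n,uv):
    m=robot.camera_model(n);K=np.array([[m['fx'],0,m['cx']],[0,m['fy'],m['cy']],[0,0,1]])
    p=cv2.undistortPoints(np.float64(uv).reshape(-1,1,2),K,m['D'])[:,0]
    R=cv2.Rodrigues(m['rotation'])[0]
    return m['eye'],np.c_[p,np.ones(len(p))]@R.T
def plane(n,uv,z):
    e,d=ray(n,uv); return e+d*((z-e[2])/d[:,2])[:,None]
def proj(n,P):
    m=robot.camera_model(n);K=np.array([[m['fx'],0,m['cx']],[0,m['fy'],m['cy']],[0,0,1]])
    R=cv2.Rodrigues(m['rotation'])[0]
    return cv2.projectPoints(np.float64(P).reshape(-1,1,3),cv2.Rodrigues(R.T)[0],-R.T@m['eye'],K,m['D'])[0][:,0]
E
python3 - <<'E'
import cv2,numpy as np
a=cv2.imread('pics/top0.png')
c=a[190:295,215:365];d=a[240:300,390:440]
c=cv2.resize(c,None,fx=5,fy=5,interpolation=cv2.INTER_CUBIC);cv2.imwrite('pics/c1.png',c)
s=cv2.imread('pics/side0.png')
d=cv2.resize(d,(400,480),interpolation=cv2.INTER_CUBIC)
e=cv2.resize(s[205:285,320:390],(400,457),interpolation=cv2.INTER_CUBIC)
o=np.zeros((480,800,3),np.uint8);o[:,:400]=d;o[:457,400:]=e;cv2.imwrite('pics/c2.png',o)
E
```

```text
(no output)
```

View pics/c1.png

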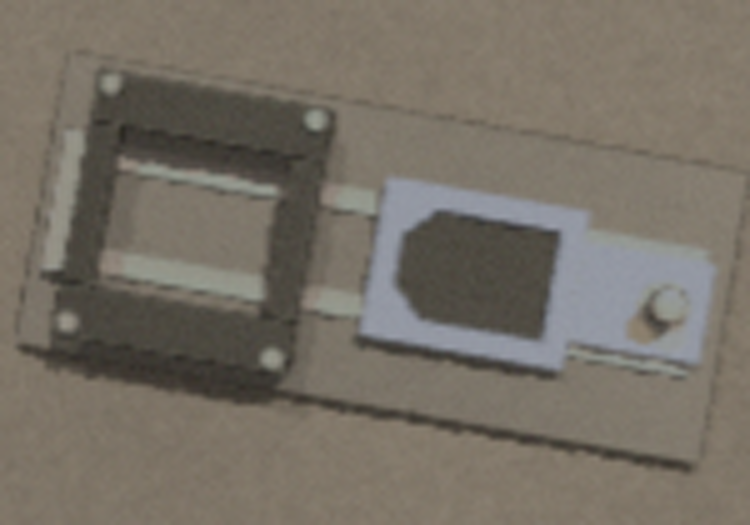

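View pics/c2.png

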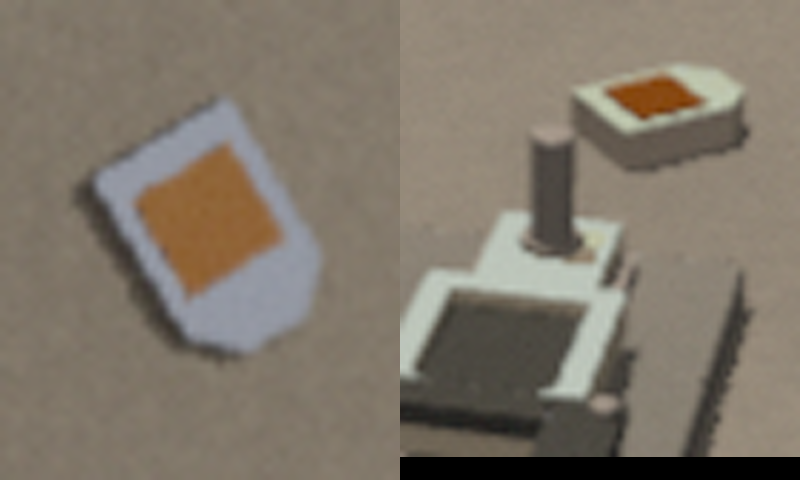

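The enlarged crops show the pocket as a clean dark pentagon, cut at the left, inside a bluish carriage. The block's top face is bluish with the amber plate off-centre towards its square end, and the post stands clear. I'll measure from colour masks.

```bash
cat > meas.py <<'E'
from h import *
S=6
def up(img,x0,y0,x1,y1):
    return cv2.resize(img[y0:y1,x0:x1],None,fx=S,fy=S,interpolation=cv2.INTER_CUBIC).astype(int)
def big(mask):
    cs,_=cv2.findContours(mask.astype(np.uint8),cv2.RETR_EXTERNAL,cv2.CHAIN_APPROX_NONE)
    return max(cs,key=cv2.contourArea)
def world(c,x0,y0,z):
    return plane('top',(c[:,0]+.5)/S-.5+[x0,y0],z)[:,:2]
def pose(P,off):
    # polygon moments -> centroid, long axis signed towards the cut (nose) end; off = centroid offset along axis
    c=np.float32((P-P.mean(0))*1000);m=cv2.moments(c.reshape(-1,1,2))
    g=np.array([m['m10'],m['m01']])/m['m00']
    th=.5*np.arctan2(2*m['mu11'],m['mu20']-m['mu02']);a=np.array([np.cos(th),np.sin(th)])
    q=(c-g); u=q@a; w=q@np.array([-a[1],a[0]])
    if np.ptp(w[u>.9*u.max()])>np.ptp(w[u<.9*u.min()]): a=-a;u=-u   # nose end is the narrow one
    return P.mean(0)+(g-off*a)/1000, np.arctan2(a[1],a[0]), np.ptp(u),np.ptp(w),m['m00']
def block(img,box,z=.02):
    i=up(img,*box);b,g,r=i[...,0],i[...,1],i[...,2]
    k=((b-r)>3)|((r-b)>60)
    c=big(cv2.morphologyEx(k.astype(np.uint8),cv2.MORPH_CLOSE,np.ones((9,9))))
    return pose(world(cv2.convexHull(c).astype(float),box[0],box[1],z),-1.8)
def pocket(img,box):
    i=up(img,*box);car=((i[...,0]-i[...,2])>3).astype(np.uint8)
    o=big(car);full=cv2.drawContours(np.zeros_like(car),[o],-1,1,-1)
    k=(full==1)&(i.sum(2)<330)
    c=big(cv2.morphologyEx(k.astype(np.uint8),cv2.MORPH_OPEN,np.ones((9,9))))
    return pose(world(cv2.convexHull(c).astype(float),box[0],box[1],.045),-2.0), o
E
python3 - <<'E'
from meas import *
a=cv2.imread('pics/top0.png')
print(block(a,(390,240,440,300)))
p,o=pocket(a,(270,200,372,295));print(p)
y=np.array([np.cos(p[1]),np.sin(p[1])]);print('handle pred',p[0]-.095*y)
# post: top view lit top at c1 (669,303)/5 ; z=.088
print('post top',plane('top',[(669+.5)/5-.5+215,(303+.5)/5-.5+190],.088))
# carriage outer walls
W=world(o.astype(float),270,200,.045);d=(W-p[0])*1000;u=d@y;w=d@np.array([y[1],-y[0]])
print('edges +y',u.max(),'x',w.min(),w.max())
# sanity: amber colours / bystanders (approx)
for n,uv,z in(('bottle',(383,146),.13),('chuck',(456,168),.022),('bowl',(196,316),.045)): print(n,plane('top',uv,z))
# aligner frame bolts z=.082 (c1 coords)
B=np.array([(111,83),(317,120),(272,358),(67,322)]);Bw=plane('top',(B+.5)/5-.5+[215,190],.082);print(Bw.mean(0));e=Bw[0]-Bw[1]+Bw[3]-Bw[2];print('ang',np.arctan2(e[1],e[0]))
# side view: project block/pocket centre
print(proj('side',np.r_[p[0],.038]))
s=robot.read_state();R=cv2.Rodrigues(s['orientation'])[0];print(R)
E
```

```text
(array([ 0.44937578, -0.25688751]), np.float64(-2.6297011572288), np.float64(72.49345416234853), np.float64(51.17583600005612), 3453.2402800230225)
(array([0.5176042 , 0.00999389]), np.float64(1.373236396784369), np.float64(76.44177616192054), np.float64(55.13714331476615), 3952.5783173734617)
handle pred [ 0.49895786 -0.08315821]
post top [[ 0.49965108 -0.0827347   0.088     ]]
edges +y 51.42538178467416 x -40.92571266858433 39.12136140128885
bottle [[ 0.74088475 -0.16778273  0.13      ]]
chuck [[ 0.70298244 -0.36591318  0.022     ]]
bowl [[0.34676002 0.29350433 0.045     ]]
[0.54440339 0.14465039 0.082     ]
ang 1.3728211478243109
[[337.08828    267.84919665]]
[[ 9.71383000e-01  2.37518407e-01 -2.71251203e-04]
 [ 2.37518532e-01 -9.71381671e-01  1.61109298e-03]
 [ 1.19175791e-04 -1.62941552e-03 -9.99998665e-01]]
```

```bash
cat >> h.py <<'E'
def go(x,y,z,phi):
    """shift (mm) in tool axes and turn to reach TCP x,y,z with tool x axis at world heading phi"""
    s=robot.read_state();R=cv2.Rodrigues(s['orientation'])[0]
    d=R.T@(np.array([x,y,z])-s['tool_pos'])*1000
    dp=(phi-np.arctan2(R[1,0],R[0,0])+np.pi)%(2*np.pi)-np.pi
    print('t',round(s['t'],2),'pos',s['tool_pos'].round(4),'q6',s['q'][5].round(3),'F',s['force'].round(1),'open',round(s['opening'],4),'-> shift',d.round(1),'turn',round(-dp,3))
E
python3 -c "
from h import *
go(.4509,-.2560,.16,.512)"
```

```text
t 0.1 pos [ 0.1424 -0.5823  0.2126] q6 -0.085 F [0.6 0.  0. ] open 0.093 -> shift [ 377.1 -243.6   53. ] turn -0.272
```

Emit:
arm_command(increments="0 377 -244 5 -0.272; 0 377 -244 5 -0.272; 0 377 -244 5 -0.272; 0 377 -244 5 -0.272; 0 377 -244 5 -0.272", grip_force=20)

```text
t: 0.6
tool_pos: [0.3149, -0.3992, 0.2103]
orientation: [-3.039, -0.794, 0.0]
force: [0.1, -0.6, -0.1]
opening: 0.0933
gripper_force: 0.0
```

```bash
python3 -c "
from h import *
go(.4509,-.2560,.035,.512)"
```

```text
t 0.6 pos [ 0.3149 -0.3992  0.2103] q6 0.056 F [ 0.1 -0.6 -0.1] open 0.0933 -> shift [188.7 -58.3 175.4] turn -0.001
```

Emit:
arm_command(increments="0 189 -58 80 0; 0 189 -58 80 0; 0 189 -58 80 0; 0 189 -58 80 0; 0 189 -58 80 0")

```text
t: 1.1
tool_pos: [0.4513, -0.2535, 0.1279]
orientation: [-3.034, -0.799, 0.003]
force: [-1.4, 0.7, -0.6]
opening: 0.0927
gripper_force: 0.0
```

```bash
python3 -c "
from h import *
go(.4509,-.2560,.035,.512)"
```

```text
t 1.1 pos [ 0.4513 -0.2535  0.1279] q6 0.443 F [-1.4  0.7 -0.6] open 0.0927 -> shift [-1.5  2.3 92.9] turn 0.003
```

Emit:
arm_command(increments="0 0 0 40 0; 0 0 0 70 0; 0 0 0 88 0; 0 0 0 93 0; 0 0 0 93 0")

```text
t: 1.6
tool_pos: [0.4497, -0.2579, 0.0372]
orientation: [-3.038, -0.794, 0.002]
force: [0.3, -0.2, 0.6]
opening: 0.0926
gripper_force: 0.0
```

```bash
python3 -c "
from h import *
go(.4509,-.2560,.035,.512)"
```

```text
t 1.6 pos [ 0.4497 -0.2579  0.0372] q6 0.44 F [ 0.3 -0.2  0.6] open 0.0926 -> shift [ 1.9 -1.1  2.2] turn -0.001
```

Emit:
arm_command(increments="0 1 -1 1.5 0; 1 1 -1 1.5 0; 1 1 -1 1.5 0; 1 1 -1 1.5 0; 1 1 -1 1.5 0", grip_force=20)

```text
t: 2.1
tool_pos: [0.4511, -0.2567, 0.0367]
orientation: [3.039, 0.795, 0.001]
force: [-0.2, 0.1, 0.0]
opening: 0.0657
gripper_force: 0.0
```

Emit:
arm_command(increments="1 0 0 0 0; 1 0 0 0 0; 1 0 0 0 0")

```text
t: 2.4
tool_pos: [0.4509, -0.2565, 0.0362]
orientation: [-3.039, -0.795, 0.0]
force: [-0.2, 0.8, 0.1]
opening: 0.0415
gripper_force: 0.0
```

```bash
python3 -c "
from h import *
s=robot.read_state();print(s['gripper_force'])
go(.4509,-.2560,.035,-1.55)"
```

```text
0.0
t 2.4 pos [ 0.4509 -0.2565  0.0362] q6 0.443 F [-0.2  0.8  0.1] open 0.0415 -> shift [ 0.3 -0.4  1.2] turn 2.062
```

```bash
python3 -c "
from h import *
a=robot.read_camera('side');cv2.imwrite('pics/s1raw.png',a)
t=robot.read_camera('top');cv2.imwrite('pics/t1raw.png',t)
c=cv2.resize(a[150:270,290:440],(400,320),interpolation=3);d=cv2.resize(t[210:330,360:510],(400,320),interpolation=3)
cv2.imwrite('pics/s1.png',np.hstack([c,d]))"
```

```text
(no output)
```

View pics/s1.png

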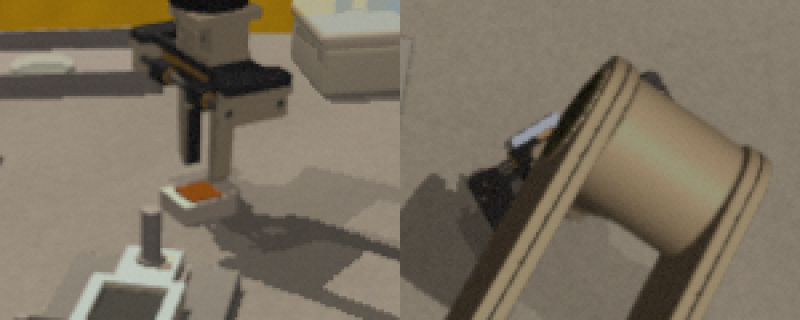

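The side crop (left half) shows the block undisturbed at (200,195). One fingertip ends at (190,160) and the other at (222,180), so both look to be behind the block rather than astride it. I'll check with rays.

```bash
python3 -c "
from h import *
s=robot.read_state();R=cv2.Rodrigues(s['orientation'])[0];T=s['tool_pos']
k=lambda uv:((uv-[290,150])*400/150).round(0)
for o in(s['opening'],):
  for sg in(1,-1):
    P=T+R@np.array([0,sg*o/2,.025]);print('tip',P.round(4),k(proj('side',P)))
print('tcp',k(proj('side',T)))
# block top corners by my pose
c=np.array([.44937578,-.25688751]);a=-2.6297;A=np.array([[np.cos(a),-np.sin(a)],[np.sin(a),np.cos(a)]])
for x,y in((-36,25),(-36,-25),(36,11),(36,-11)): print(x,y,k(proj('side',np.r_[c+A@[x/1000,y/1000],.02])))
img=cv2.imread('pics/side0.png')
b=img[210:240,340:390].astype(int);m=((b[...,2]-b[...,0])>60)
v,u=np.nonzero(m);print('amber side',u.mean()+340,v.mean()+210,plane('side',[u.mean()+340,v.mean()+210],.021))
b=cv2.imread('pics/top0.png')[240:300,390:440].astype(int);m=((b[...,2]-b[...,0])>60)
v,u=np.nonzero(m);print('amber top',plane('top',[u.mean()+390,v.mean()+240],.021))
print(k(np.array([361,210])),plane('side',[(190/400*150+290,160/400*150+150),(222/400*150+290,182/400*150+150)],.011))
"
```

```text
tip [ 0.459  -0.2711  0.0112] [[194. 192.]]
tip [ 0.4427 -0.2419  0.0112] [[211. 205.]]
tcp [[203. 176.]]
-36 25 [[161. 188.]]
-36 -25 [[185. 208.]]
36 11 [[229. 179.]]
36 -11 [[241. 187.]]
amber side 364.17808219178085 221.42465753424656 [[ 0.45584721 -0.25413113  0.021     ]]
amber top [[ 0.4545493  -0.25412756  0.021     ]]
[189. 160.] [[ 0.46279305 -0.34810295  0.011     ]
 [ 0.43035966 -0.29500735  0.011     ]]
```

```bash
python3 -c "
from h import *
R=cv2.Rodrigues(np.array([-3.1174,-.3756,0]))[0];T=np.array([.1424,-.5823,.2126])
for sg in(1,-1):
  for zz in (0,.025,.0): print(sg,zz,proj('side',T+R@np.array([0,sg*.0465,zz])),proj('top',T+R@np.array([0,sg*.0465,zz])))
a=cv2.imread('pics/side0.png');b=cv2.imread('pics/s1raw.png')
A=cv2.resize(a[40:140,430:520],(400,444),interpolation=3);B=cv2.resize(b[145:245,325:415],(400,444),interpolation=3)
cv2.imwrite('pics/s2.png',np.hstack([A,B]))
s=robot.read_state();print(s['q'],s['orientation'])"
```

```text
1 0 [[460.28207294 115.7035781 ]] [[594.07320777 395.73048638]]
1 0.025 [[459.43844885 123.55868758]] [[589.14354704 393.34396736]]
1 0.0 [[460.28207294 115.7035781 ]] [[594.07320777 395.73048638]]
-1 0 [[473.5836618  123.08643885]] [[556.80892546 408.09926521]]
-1 0.025 [[472.58455613 131.33458377]] [[552.45241137 405.43504922]]
-1 0.0 [[473.5836618  123.08643885]] [[556.80892546 408.09926521]]
[-6.16176127e-01  7.54354076e-02  1.88540111e+00 -1.21358899e-05
  1.18086758e+00  4.42853966e-01] [-3.03922548e+00 -7.95123933e-01  1.26104693e-04]
```

View pics/s2.png

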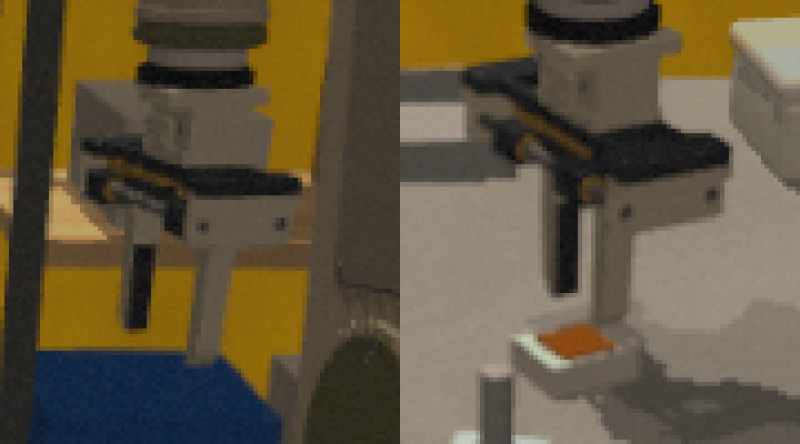

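```bash
python3 -c "
from h import *
s=robot.read_state();R=cv2.Rodrigues(s['orientation'])[0];T=s['tool_pos']
for z in(-.06,-.09):
  for x in(-.0375,.0375):
    for y in(-.094,.094): print(z,x,y,proj('top',T+R@np.array([x,y,z]))[0].round(0),proj('side',T+R@np.array([x,y,z]))[0].round(0))
a=cv2.imread('pics/t1raw.png')
b=cv2.resize(a[210:310,360:500],(700,500),interpolation=3)
b=cv2.convertScaleAbs(b,alpha=1.6)
cv2.imwrite('pics/t2.png',b)"
```

```text
-0.06 -0.0375 -0.094 [396. 303.] [399. 205.]
-0.06 -0.0375 0.094 [463. 262.] [361. 181.]
-0.06 0.0375 -0.094 [380. 276.] [373. 211.]
-0.06 0.0375 0.094 [447. 235.] [337. 185.]
-0.09 -0.0375 -0.094 [398. 304.] [400. 194.]
-0.09 -0.0375 0.094 [466. 262.] [362. 170.]
-0.09 0.0375 -0.094 [382. 276.] [373. 200.]
-0.09 0.0375 0.094 [450. 235.] [337. 175.]
```

View pics/t2.png

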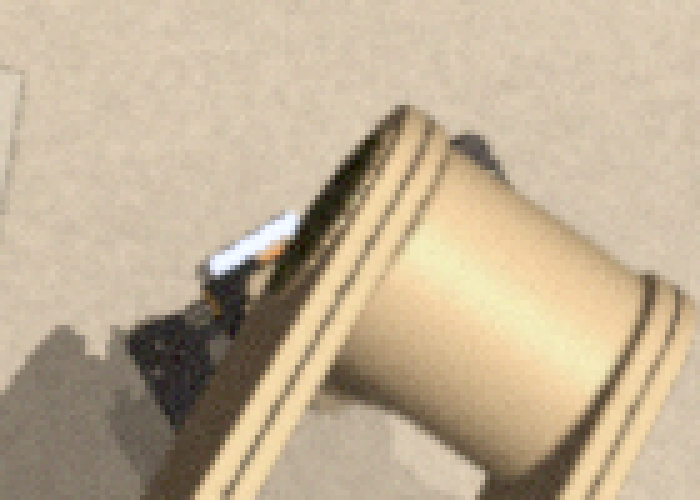

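The top crop puts the gripper body's end at about (390,286) raw pixels, within 3 px of the prediction, so it is laterally right. In the side view both the body and the fingertips are about 30 mm higher than the reported pose implies. That explains why the fingers closed above the block without touching it. I'll open, go down, and find the true tip height by feeling for the bench.

Emit:
arm_command(increments="0 0 0 0 0; 0 0 0 0 0; 0 0 0 0 0; 0 0 0 0 0; 0 0 0 0 0")

```text
t: 3.0
tool_pos: [0.4509, -0.2565, 0.0363]
orientation: [-3.039, -0.795, 0.0]
force: [0.9, 0.3, -0.0]
opening: 0.0689
gripper_force: 0.0
```

Emit:
arm_command(increments="0 0 0 0 0; 0 0 0 8 0; 0 0 0 16 0; 0 0 0 22 0; 0 0 0 22 0")

```text
t: 3.5
tool_pos: [0.4498, -0.2558, 0.0125]
orientation: [-3.037, -0.795, 0.003]
force: [-0.1, 0.9, 0.6]
opening: 0.0926
gripper_force: 0.0
```

```bash
python3 -c "
from h import *
go(.4509,-.2560,.035,.512)
a=robot.read_camera('side')
c=cv2.resize(a[150:250,310:430],(800,667),interpolation=3)[60:660]
cv2.imwrite('pics/s3.png',c)
s=robot.read_state();R=cv2.Rodrigues(s['orientation'])[0];T=s['tool_pos']
for dz in (0,.03):
  for sg in(1,-1):
    P=T+R@np.array([0,sg*.055,.025-dz]);print(dz,((proj('side',P)-[310,150])*6.667-[0,60]).round(0))
"
```

```text
t 3.5 pos [ 0.4498 -0.2558  0.0125] q6 0.443 F [-0.1  0.9  0.6] open 0.0926 -> shift [  0.8   0.7 -22.5] turn -0.0
0 [[307. 434.]]
0 [[445. 545.]]
0.03 [[308. 369.]]
0.03 [[447. 476.]]
```

View pics/s3.png

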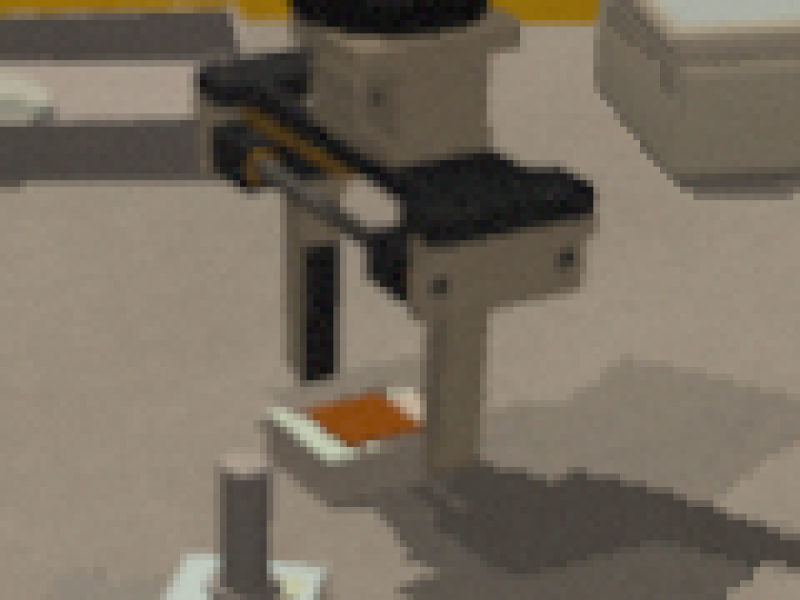

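The tips now appear at (312,380) and (455,478) with the block between them, which fits fingers sitting about 28 mm higher than stated. The tip height is therefore about 15 mm, so I'll go 4 mm lower and grip.

Emit:
arm_command(increments="0 0 0 4 0; 1 0 0 4 0; 1 0 0 4 0; 1 0 0 4 0; 1 0 0 4 0", grip_force=25)

```text
t: 4.05
tool_pos: [0.451, -0.2566, 0.0105]
orientation: [3.039, 0.795, 0.0]
force: [-0.4, -0.1, 0.4]
opening: 0.0657
gripper_force: 0.0
```

Emit:
arm_command(increments="1 0 0 0 0; 1 0 0 0 0; 1 0 0 0 0; 1 0 0 -6 0; 1 0 0 -10 0")

```text
t: 4.55
tool_pos: [0.4508, -0.2565, 0.0205]
orientation: [-3.039, -0.795, 0.0]
force: [0.2, -0.8, -1.2]
opening: 0.0493
gripper_force: 25.0
```

```bash
python3 -c "
from h import *
s=robot.read_state();print(s['gripper_force'])
go(.4509,-.2560,.01,-1.55)"
```

```text
24.99685138463974
t 4.55 pos [ 0.4508 -0.2565  0.0205] q6 0.443 F [ 0.2 -0.8 -1.2] open 0.0493 -> shift [ 0.4 -0.3 10.5] turn 2.062
```

Emit:
arm_command(increments="1 0 0 0 0.14; 1 0 0 0 0.28; 1 0 0 0 0.42; 1 0 0 0 0.56; 1 0 0 0 0.7")

```text
t: 5.05
tool_pos: [0.451, -0.2566, 0.0206]
orientation: [3.127, -0.304, 0.0]
force: [0.7, 0.0, -2.2]
opening: 0.0501
gripper_force: 25.0
```

Emit:
arm_command(increments="1 0 0 0 0.14; 1 0 0 0 0.28; 1 0 0 0 0.42; 1 0 0 0 0.56; 1 0 0 0 0.7")

```text
t: 5.55
tool_pos: [0.4509, -0.2566, 0.0206]
orientation: [2.833, -1.358, 0.0]
force: [-0.1, -0.2, -1.8]
opening: 0.0495
gripper_force: 25.0
```

Emit:
arm_command(increments="1 0 0 0 0.14; 1 0 0 0 0.28; 1 0 0 0 0.42; 1 0 0 0 0.56; 1 0 0 0 0.66")

```text
t: 6.05
tool_pos: [0.451, -0.2566, 0.0206]
orientation: [-2.24, 2.202, -0.0]
force: [-0.1, -0.8, -2.0]
opening: 0.0497
gripper_force: 25.0
```

Emit:
arm_command(increments="1 0 0 0 0; 1 0 0 4 0; 1 0 0 8 0; 1 0 0 9.8 0; 1 0 0 9.8 0")

```text
t: 6.55
tool_pos: [0.4507, -0.2564, 0.0103]
orientation: [2.248, -2.195, -0.001]
force: [-1.6, 1.6, 1.8]
opening: 0.0493
gripper_force: 25.0
```

```bash
python3 -c "
from h import *
s=robot.read_state();print(s['gripper_force'])
go(.4509,-.2560,.01,-1.55)"
```

```text
24.998762011528015
t 6.55 pos [ 0.4507 -0.2564  0.0103] q6 2.502 F [-1.6  1.6  1.8] open 0.0493 -> shift [-0.4 -0.3  0.3] turn 0.003
```

Emit:
arm_command(increments="0 0 0 0 0; 0 0 0 0 0; 0 0 0 0 0; 0 0 0 0 0; 0 0 0 0 0")

```text
t: 7.05
tool_pos: [0.4509, -0.2566, 0.0105]
orientation: [-2.246, 2.196, -0.0]
force: [0.3, -0.6, 0.0]
opening: 0.0849
gripper_force: 0.0
```

Emit:
arm_command(increments="0 0 0 -20 0; 0 0 0 -60 0; 0 40 20 -80 -0.14; 0 85 40 -80 -0.28; 0 130 60 -80 -0.42")

```text
t: 7.55
tool_pos: [0.3959, -0.3857, 0.0922]
orientation: [2.654, -1.679, 0.005]
force: [0.5, -0.1, 0.6]
opening: 0.093
gripper_force: 0.0
```

Emit:
arm_command(increments="0 0 0 0 -0.14; 0 0 0 0 -0.28; 0 0 0 0 -0.42; 0 0 0 0 -0.56; 0 0 0 0 -0.7")

```text
t: 8.05
tool_pos: [0.3956, -0.3839, 0.0904]
orientation: [-3.069, 0.67, 0.0]
force: [0.7, -0.4, 0.6]
opening: 0.0931
gripper_force: 0.0
```

```bash
python3 - <<'E'
from meas import *
a=robot.read_camera('top');cv2.imwrite('pics/t3.png',a)
print(block(a,(385,235,450,310)))
v=up(a,385,235,450,310);k=((v[...,2]-v[...,0])>60);print('amber px',k.sum()/36)
p=pocket(a,(270,200,372,295))[0];print(p)
b=block(a,(385,235,450,310));c=b[0]-.0018*np.array([np.cos(b[1]),np.sin(b[1])])
go(*c,.05,b[1])
E
```

```text
(array([ 0.44898838, -0.25643445]), np.float64(1.6119266392093499), np.float64(72.63501473421907), np.float64(50.55065355823561), 3423.9655977984307)
amber px 179.75
(array([0.51766739, 0.01001027]), np.float64(1.3673486244655662), np.float64(75.9636135631532), np.float64(54.718295807111986), 3886.617152494866)
t 8.1 pos [ 0.3956 -0.3838  0.0904] q6 1.128 F [ 0.5  0.2 -0.3] open 0.093 -> shift [  -2.5 -136.4   40.4] turn -2.033
```

Emit:
arm_command(increments="0 0 0 0 -0.14; 0 0 0 0 -0.28; 0 0 0 0 -0.42; 0 0 0 0 -0.56; 0 0 0 0 -0.7")

```text
t: 8.6
tool_pos: [0.3957, -0.3838, 0.0904]
orientation: [-3.114, -0.419, 0.0]
force: [0.8, -0.2, -0.3]
opening: 0.093
gripper_force: 0.0
```

Emit:
arm_command(increments="0 0 0 0 -0.14; 0 0 0 0 -0.28; 0 0 0 0 -0.42; 0 0 0 0 -0.56; 0 0 0 0 -0.7")

```text
t: 9.1
tool_pos: [0.3957, -0.3838, 0.0905]
orientation: [2.781, 1.461, 0.0]
force: [-0.2, -0.7, -0.5]
opening: 0.0933
gripper_force: 0.0
```

```bash
python3 -c "
from h import *
go(.4509,-.2576,.07,1.594)"
```

```text
t 9.1 pos [ 0.3957 -0.3838  0.0905] q6 -0.26 F [-0.2 -0.7 -0.5] open 0.0933 -> shift [135.2 -26.2  20.5] turn -0.627
```

Emit:
arm_command(increments="0 34 -7 0 -0.13; 0 68 -13 0 -0.26; 0 102 -20 0 -0.39; 0 135 -26 0 -0.52; 0 135 -26 0 -0.627")

```text
t: 9.6
tool_pos: [0.4525, -0.2547, 0.0904]
orientation: [-2.192, -2.25, -0.002]
force: [0.3, 0.1, 0.2]
opening: 0.0928
gripper_force: 0.0
```

Emit:
arm_command(increments="0 0 0 0 0; 0 0 0 0 0")

```text
t: 9.8
tool_pos: [0.4512, -0.2583, 0.0905]
orientation: [2.203, 2.239, -0.0]
force: [0.1, -0.2, -0.4]
opening: 0.0927
gripper_force: 0.0
```

```bash
python3 -c "
from h import *
go(.4509,-.2576,.0105,1.594)"
```

```text
t 9.8 pos [ 0.4512 -0.2583  0.0905] q6 -0.634 F [ 0.1 -0.2 -0.4] open 0.0927 -> shift [ 0.7 -0.3 80. ] turn -0.007
```

Emit:
arm_command(increments="0 0.7 -0.3 35 -0.007; 0 0.7 -0.3 60 -0.007; 0 0.7 -0.3 75 -0.007; 0 0.7 -0.3 80 -0.007; 0 0.7 -0.3 80 -0.007")

```text
t: 10.3
tool_pos: [0.4505, -0.2576, 0.0102]
orientation: [-2.192, -2.249, 0.0]
force: [-0.1, -0.3, -0.1]
opening: 0.0927
gripper_force: 0.0
```

Emit:
arm_command(increments="1 0 0 0 0; 1 0 0 0 0; 1 0 0 0 0; 1 0 0 0 0; 1 0 0 0 0")

```text
t: 10.8
tool_pos: [0.4511, -0.2575, 0.0108]
orientation: [2.19, 2.252, 0.0]
force: [-0.3, -0.9, -0.5]
opening: 0.0572
gripper_force: 0.0
```

Emit:
arm_command(increments="1 0 0 0 0; 1 0 0 0 0; 1 0 0 0 0")

```text
t: 11.1
tool_pos: [0.451, -0.2574, 0.0106]
orientation: [2.19, 2.252, 0.0]
force: [-0.8, 0.4, 1.8]
opening: 0.0491
gripper_force: 25.0
```

```bash
python3 -c "
from h import *
go(.5191,.0088,.09,1.371)"
```

```text
t 11.1 pos [ 0.451  -0.2574  0.0106] q6 -0.645 F [-0.8  0.4  1.8] open 0.0491 -> shift [264.2  75.5 -79.4] turn 0.228
```

Emit:
arm_command(increments="1 0 0 -10 0; 1 0 0 -45 0; 1 0 0 -85 0; 1 0 0 -105 0; 1 0 0 -110 0")

```text
t: 11.6
tool_pos: [0.4527, -0.2586, 0.1243]
orientation: [2.186, 2.248, 0.001]
force: [1.5, 0.3, -2.4]
opening: 0.0489
gripper_force: 25.0
```

Emit:
arm_command(increments="1 40 12 0 0.05; 1 85 24 0 0.1; 1 130 37 0 0.15; 1 175 50 0 0.2; 1 215 62 0 0.228")

```text
t: 12.1
tool_pos: [0.5061, -0.0385, 0.1191]
orientation: [-2.433, -1.985, 0.002]
force: [1.2, 0.1, -1.8]
opening: 0.0494
gripper_force: 25.0
```

```bash
python3 -c "
from h import *
s=robot.read_state();print(s['gripper_force'])
go(.5191,.0088,.07,1.371)"
```

```text
24.998081624507904
t 12.1 pos [ 0.5061 -0.0385  0.1191] q6 0.025 F [ 1.2  0.1 -1.8] open 0.0494 -> shift [48.9  3.4 49.1] turn -0.002
```

Emit:
arm_command(increments="1 25 2 0 0; 1 45 3 0 0; 1 49 3.4 20 0; 1 49 3.4 40 0; 1 49 3.4 50 0")

```text
t: 12.6
tool_pos: [0.5177, 0.0071, 0.0672]
orientation: [-2.429, -1.987, 0.006]
force: [0.1, -1.2, -2.8]
opening: 0.0496
gripper_force: 25.0
```

Emit:
arm_command(increments="1 0 0 0 0; 1 0 0 0 0; 1 0 0 0 0")

```text
t: 12.9
tool_pos: [0.5207, 0.0063, 0.0715]
orientation: [2.432, 1.987, 0.002]
force: [-0.1, -0.4, -0.3]
opening: 0.0495
gripper_force: 25.0
```

```bash
python3 -c "
from h import *
go(.5191,.0088,.055,1.371)
a=robot.read_camera('side');cv2.imwrite('pics/s4raw.png',a)
c=cv2.resize(a[200:300,280:400],(720,600),interpolation=3)
cv2.imwrite('pics/s4.png',cv2.convertScaleAbs(c,alpha=1.3))
"
```

```text
t 12.9 pos [0.5207 0.0063 0.0715] q6 0.114 F [-0.1 -0.4 -0.3] open 0.0495 -> shift [ 2.1 -2.1 16.5] turn -0.001
```

View pics/s4.png

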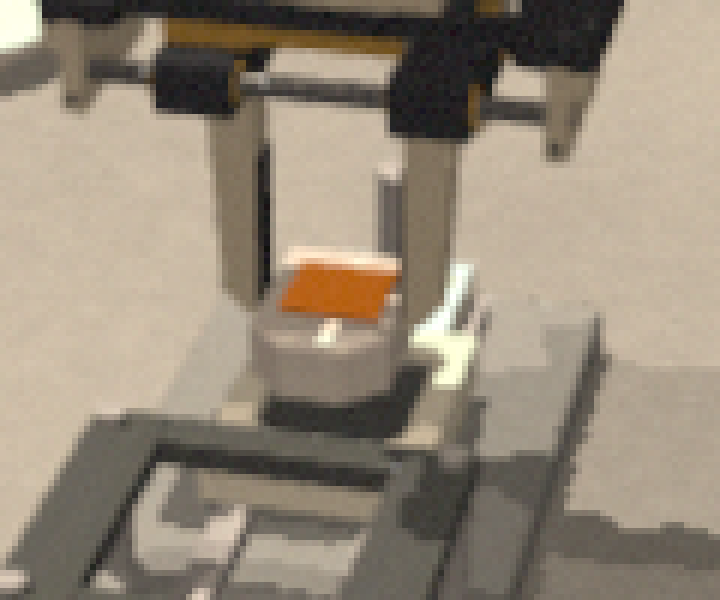

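The side crop shows the block held level above the pocket, nose towards the mask frame, with the dark pocket floor visible below it at (340,410). I'll let it settle, then correct and descend slowly.

Emit:
arm_command(increments="1 0 0 0 0; 1 0 0 0 0")

```text
t: 13.15
tool_pos: [0.5204, 0.0065, 0.0711]
orientation: [2.432, 1.988, 0.001]
force: [1.4, -0.3, -2.4]
opening: 0.0491
gripper_force: 25.0
```

```bash
python3 -c "
from h import *
go(.5191,.0088,.055,1.371)
go(.5191,.0088,.055,1.371)
a=robot.read_camera('side').astype(int)
b=a[220:290,310:370];m=(b[...,2]-b[...,0])>75
v,u=np.nonzero(m);print(len(u),u.min()+310,u.max()+310)
s=robot.read_state();zb=s['tool_pos'][2]-.0106
print('zb',zb,'amber',plane('side',[u.mean()+310,v.mean()+220],zb+.021))
print('expected amber (robot)',s['tool_pos'][:2]+(.0018-.006)*np.array([np.cos(1.371),np.sin(1.371)]))
"
```

```text
t 13.15 pos [0.5204 0.0065 0.0711] q6 0.114 F [ 1.4 -0.3 -2.4] open 0.0491 -> shift [ 2.  -1.8 16.1] turn -0.001
t 13.15 pos [0.5204 0.0065 0.0711] q6 0.114 F [ 1.4 -0.3 -2.4] open 0.0491 -> shift [ 2.  -1.8 16.1] turn -0.001
129 327 345
zb 0.06035770117416639 amber [[0.52016961 0.00053049 0.0813577 ]]
expected amber (robot) [0.51949728 0.00238873]
```

Emit:
arm_command(increments="1 1 -0.9 0 0; 1 2 -1.8 0 0; 1 2 -1.8 6 0; 1 2 -1.8 11 0; 1 2 -1.8 12 0")

```text
t: 13.7
tool_pos: [0.5178, 0.009, 0.0572]
orientation: [-2.431, -1.987, 0.002]
force: [-0.2, 0.7, -0.6]
opening: 0.0494
gripper_force: 25.0
```

Emit:
arm_command(increments="1 0 0 0 0; 1 0 0 0 0")

```text
t: 13.9
tool_pos: [0.5186, 0.0089, 0.0584]
orientation: [-2.432, -1.988, 0.0]
force: [0.4, -0.6, -0.9]
opening: 0.0498
gripper_force: 25.0
```

```bash
python3 -c "
from h import *
go(.5191,.0088,.0486,1.371)"
```

```text
t 13.9 pos [0.5186 0.0089 0.0584] q6 0.119 F [ 0.4 -0.6 -0.9] open 0.0498 -> shift [-0.   0.5  9.8] turn -0.001
```

Emit:
arm_command(increments="1 0 0.5 1.5 0; 1 0 0.5 3 0; 1 0 0.5 4 0; 1 0 0.5 5 0; 1 0 0.5 5 0")

```text
t: 14.4
tool_pos: [0.519, 0.0088, 0.0533]
orientation: [-2.432, -1.988, 0.0]
force: [-0.6, -0.4, -1.4]
opening: 0.0493
gripper_force: 25.0
```

Emit:
arm_command(increments="1 0 0 1 0; 1 0 0 2 0; 1 0 0 3 0; 1 0 0 3 0")

```text
t: 14.8
tool_pos: [0.519, 0.0088, 0.0503]
orientation: [-2.432, -1.988, 0.0]
force: [-0.7, -0.3, -0.7]
opening: 0.0497
gripper_force: 25.0
```

```bash
python3 -c "
from h import *
go(.5191,.0088,.0486,1.371)
print(robot.read_state()['force'],robot.read_state()['wrist_torque'])"
```

```text
t 14.8 pos [0.519  0.0088 0.0503] q6 0.119 F [-0.7 -0.3 -0.7] open 0.0497 -> shift [-0.   0.1  1.7] turn -0.0
[-0.67179824 -0.27085713 -0.71572853] [-0.02010026 -0.04727636  0.02629013]
```

Emit:
arm_command(increments="1 0 0 0.5 0; 1 0 0 1 0; 1 0 0 1.4 0; 1 0 0 1.4 0")

```text
t: 15.2
tool_pos: [0.5191, 0.0088, 0.049]
orientation: [-2.432, -1.988, 0.0]
force: [-0.1, 0.2, -1.7]
opening: 0.0494
gripper_force: 25.0
```

Emit:
arm_command(increments="1 0 0 0.3 0; 1 0 0 0.6 0; 1 0 0 0.6 0")

```text
t: 15.5
tool_pos: [0.5192, 0.0088, 0.0486]
orientation: [2.432, 1.988, 0.0]
force: [-1.5, 0.7, 0.1]
opening: 0.0492
gripper_force: 25.0
```

Emit:
arm_command(increments="1 0 0 0.3 0; 1 0 0 0.5 0; 1 0 0 0.5 0")

```text
t: 15.8
tool_pos: [0.5193, 0.0088, 0.0486]
orientation: [2.432, 1.988, 0.0]
force: [-3.9, -0.4, 6.9]
opening: 0.0492
gripper_force: 25.0
```

The block has landed at the expected floor height (force up to about +7 N), so I'll release it and lift off.

Emit:
arm_command(increments="0 0 0 -0.4 0; 0 0 0 -0.4 0; 0 0 0 -0.4 0; 0 0 0 -0.4 0; 0 0 0 -0.4 0")

```text
t: 16.3
tool_pos: [0.5191, 0.0088, 0.0483]
orientation: [-2.432, -1.988, 0.0]
force: [1.3, 0.2, 0.1]
opening: 0.0847
gripper_force: 0.0
```

Emit:
arm_command(increments="0 0 0 0 0; 0 0 0 0 0; 0 0 0 -15 0; 0 0 0 -45 0; 0 0 0 -75 0")

```text
t: 16.8
tool_pos: [0.5187, 0.0089, 0.1248]
orientation: [-2.432, -1.988, 0.001]
force: [0.4, 0.1, 0.1]
opening: 0.0929
gripper_force: 0.0
```

```bash
python3 -c "
from h import *
# post in robot frame: camera handle pred (.4990,-.0832)/(post top .4997,-.0827) + (1.9,.6) mm
go(.5010,-.0824,.12,1.371)"
```

```text
t 16.8 pos [0.5187 0.0089 0.1248] q6 0.119 F [0.4 0.1 0.1] open 0.0929 -> shift [-93.    0.8   4.8] turn -0.001
```

Emit:
arm_command(increments="0 -35 1 5 0; 0 -75 1 5 0; 0 -93 1 5 0; 0 -93 1 5 0; 0 -93 1 5 0")

```text
t: 17.3
tool_pos: [0.502, -0.0825, 0.1193]
orientation: [2.433, 1.986, 0.001]
force: [0.1, 0.2, -0.5]
opening: 0.0931
gripper_force: 0.0
```

```bash
python3 -c "
from meas import *
go(.5010,-.0824,.06,1.371)
a=robot.read_camera('top');b=robot.read_camera('side')
A=cv2.resize(a[200:300,260:390],(400,308),interpolation=3);B=cv2.resize(b[200:300,270:400],(400,308),interpolation=3)
cv2.imwrite('pics/f1.png',cv2.convertScaleAbs(np.hstack([A,B]),alpha=1.3))
cv2.imwrite('pics/f1t.png',a)"
```

```text
t 17.3 pos [ 0.502  -0.0825  0.1193] q6 -0.063 F [ 0.1  0.2 -0.5] open 0.0931 -> shift [-0.1 -1.  59.3] turn -0.002
```

View pics/f1.png

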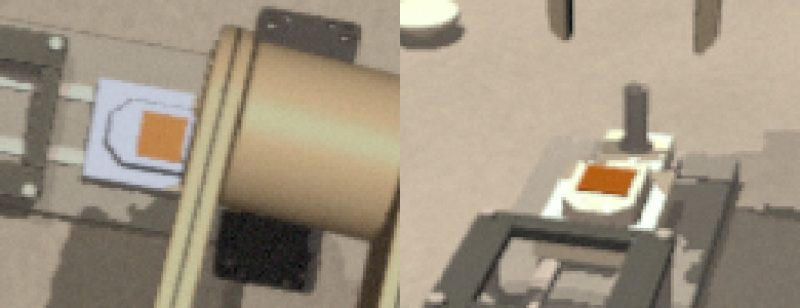

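The block is seated: the top view shows a thin even outline round it, and the side view shows it sunk level in the pocket with the fingers clear above. Next I'll grip the post.

Emit:
arm_command(increments="0 0 -0.5 20 0; 0 0 -0.5 40 0; 0 0 -0.5 52 0; 0 0 -0.5 57 0; 0 0 -0.5 57 0")

```text
t: 17.9
tool_pos: [0.5007, -0.0818, 0.0608]
orientation: [-2.431, -1.988, 0.001]
force: [-1.2, -0.0, -0.2]
opening: 0.0931
gripper_force: 0.0
```

Emit:
arm_command(increments="1 0 0 0 0; 1 0 0 0 0; 1 0 0 0 0; 1 0 0 0 0; 1 0 0 0 0", grip_force=20)

```text
t: 18.4
tool_pos: [0.5013, -0.0825, 0.0617]
orientation: [2.432, 1.988, 0.0]
force: [-0.2, 0.9, 0.4]
opening: 0.0573
gripper_force: 0.0
```

Emit:
arm_command(increments="1 0 0 0 0; 1 0 0 0 0; 1 0 0 0 0; 1 0 0 0 0; 1 0 0 0 0")

```text
t: 18.9
tool_pos: [0.4998, -0.0821, 0.0611]
orientation: [-2.43, -1.987, 0.003]
force: [-18.2, 3.3, 12.8]
opening: 0.0176
gripper_force: 8.9
```

Emit:
arm_command(increments="1 0 0 0 0; 1 0 0 0 0")

```text
t: 19.1
tool_pos: [0.4996, -0.0821, 0.0611]
orientation: [-2.43, -1.987, 0.003]
force: [-8.1, 1.4, 5.8]
opening: 0.0175
gripper_force: 20.0
```

```bash
python3 -c "
from h import *
y=np.array([np.cos(1.371),np.sin(1.371)])
s=robot.read_state();print(s['gripper_force'],s['wrist_torque'])
go(*(np.array([.5010,-.0824])+.137*y),.0615,1.371)"
```

```text
19.999082386493683 [0.14334124 1.25604837 0.02285149]
t 19.1 pos [ 0.4996 -0.0821  0.0611] q6 -0.064 F [-8.1  1.4  5.8] open 0.0175 -> shift [137.    1.3  -0.4] turn -0.0
```

Emit:
arm_command(increments="1 5 -1.2 0 0; 1 18 -1.2 0 0; 1 36 -1.2 0 0; 1 54 -1.2 0 0; 1 72 -1.2 0 0")

```text
t: 19.6
tool_pos: [0.5137, -0.0117, 0.0612]
orientation: [2.433, 1.988, -0.003]
force: [-3.1, -5.7, 0.5]
opening: 0.0173
gripper_force: 20.0
```

Emit:
arm_command(increments="1 18 0 0 0; 1 34 0 0 0; 1 46 0 0 0; 1 54 0 0 0; 1 57 0 0 0")

```text
t: 20.1
tool_pos: [0.525, 0.0449, 0.0612]
orientation: [-2.431, -1.989, 0.002]
force: [-5.0, -1.8, 3.1]
opening: 0.0172
gripper_force: 20.0
```

```bash
python3 -c "
from h import *
y=np.array([np.cos(1.371),np.sin(1.371)])
s=robot.read_state();print((s['tool_pos'][:2]-[.4996,-.0821])@y,s['force'][:2]@y)
go(*(np.array([.4996,-.0821])+.137*y),.0615,1.371)"
```

```text
0.12952102873559923 -2.756720377754388
t 20.1 pos [0.525  0.0449 0.0612] q6 0.188 F [-5.  -1.8  3.1] open 0.0172 -> shift [ 7.5  0.3 -0.3] turn 0.0
```

Emit:
arm_command(increments="1 2 0 0 0; 1 4 0 0 0; 1 6 0 0 0; 1 6 0 0 0")

```text
t: 20.5
tool_pos: [0.5261, 0.0503, 0.0612]
orientation: [-2.431, -1.987, 0.002]
force: [-5.7, -1.5, 3.3]
opening: 0.0174
gripper_force: 20.0
```

Emit:
arm_command(increments="1 1 0 0 0; 1 2 0 0 0; 1 2 0 0 0")

```text
t: 20.8
tool_pos: [0.5264, 0.052, 0.0611]
orientation: [-2.432, -1.987, 0.002]
force: [-5.1, -1.1, 4.3]
opening: 0.0171
gripper_force: 20.0
```

Emit:
arm_command(increments="1 1 0 0 0; 1 2 0 0 0; 1 2 0 0 0")

```text
t: 21.1
tool_pos: [0.5265, 0.0526, 0.0612]
orientation: [2.433, 1.988, -0.005]
force: [-7.2, -7.7, 5.4]
opening: 0.0175
gripper_force: 20.0
```

Emit:
arm_command(increments="1 0.7 0 0 0; 1 1.5 0 0 0; 1 1.5 0 0 0")

```text
t: 21.4
tool_pos: [0.5265, 0.0527, 0.0611]
orientation: [2.432, 1.987, -0.008]
force: [-9.4, -14.1, 6.5]
opening: 0.0176
gripper_force: 20.0
```

The carriage is on its stop: the force rises to about 15 N and the travel has stalled at about 137.5 mm. I'll relieve the push, release and go up.

Emit:
arm_command(increments="1 -2 -0.7 0 0; 0 -2 -0.7 0 0; 0 -2 -0.7 0 0; 0 -2 -0.7 0 0; 0 -2 -0.7 0 0")

```text
t: 21.9
tool_pos: [0.527, 0.054, 0.0614]
orientation: [2.432, 1.988, 0.001]
force: [-0.2, 0.3, 0.8]
opening: 0.0445
gripper_force: 0.0
```

Emit:
arm_command(increments="0 0 0 0 0; 0 0 0 0 0; 0 0 0 -20 0; 0 0 0 -60 0; 0 0 0 -100 0")

```text
t: 22.4
tool_pos: [0.5258, 0.0537, 0.1616]
orientation: [-2.431, -1.987, 0.003]
force: [0.8, 0.3, 0.1]
opening: 0.085
gripper_force: 0.0
```

Emit:
arm_command(increments="0 -40 0 0 0; 0 -85 0 0 0; 0 -130 0 0 0; 0 -150 0 0 0; 0 -150 0 0 0")

```text
t: 22.9
tool_pos: [0.4965, -0.0958, 0.1615]
orientation: [2.435, 1.984, -0.001]
force: [0.2, -0.6, -0.6]
opening: 0.093
gripper_force: 0.0
```

```bash
python3 - <<'E'
from meas import *
s=robot.read_state();print(s['t'],s['tool_pos'],s['opening'],s['force'])
a=robot.read_camera('top');cv2.imwrite('pics/e.png',a)
# amber plate centre through the mask window
b=a[195:285,215:330].astype(int);m=(b[...,2]-b[...,0])>60
v,u=np.nonzero(m);print(len(u),'amber',plane('top',[u.mean()+215,v.mean()+195],.059))
y=np.array([np.cos(1.371),np.sin(1.371)])
f=np.array([.54440,.14465]);P=plane('top',[u.mean()+215,v.mean()+195],.059)[0,:2]
print('amber along slide from frame centre (mm; about -6 expected)',(P-f)@y*1000,'across',(P-f)@[y[1],-y[0]]*1000)
a0=cv2.imread('pics/top0.png')
for n,(x0,y0,x1,y1) in dict(bottle=(360,125,405,175),chuck=(435,148,475,188),bowl=(170,290,222,342)).items():
    print(n,cv2.absdiff(a[y0:y1,x0:x1],a0[y0:y1,x0:x1]).mean())
# post
b=cv2.resize(a[225:275,270:330],None,fx=5,fy=5);
E
```

```text
22.9 [ 0.49649288 -0.09581669  0.16149847] 0.09299936286460901 [ 0.21767128 -0.62589367 -0.60600912]
192 amber [[0.54443678 0.13815963 0.059     ]]
amber along slide from frame centre (mm; about -6 expected) -6.353961127126533 across 1.3241928806336407
bottle 3.346074074074074
chuck 3.3785416666666666
bowl 3.149778106508876
```

The carriage is at its stop: the amber plate sits 6.4 mm from the frame centre, against about 6 mm expected. The block is seated and the bystanders haven't moved.

```bash
python3 -c "
from plant import robot
print(robot.close_job())"
```

```text
the job is handed in; nothing more can be done
None
```

The block was seated and released in the pocket at the loading end, the carriage was slid in to its stop, the bottle, chuck and bowl did not move, and the job is handed in; no verdict was returned.

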